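# Open the ratchet clamp

## Robot

A 6-joint arm with a two-finger parallel gripper is mounted at the origin on a cart in front of the work surface, level with it; the furniture and walls round the work are solid. World frame = base frame: x ahead of the robot, y to its left, z up, the work surface at z = 0. Lengths are in mm, angles in rad, forces in N, time in s.
With the tool pointing down it reaches from about 350 to 975 mm from the base axis. Payload 7.1 kg.
Tool frame: the origin (TCP) lies at the very end of the fingers, on their centre line; the grasp point (between the pads) lies 19 mm behind it; z points along the fingers, y is the direction in which the jaws open and shut (so a half turn about z gives the same grasp; the last joint's range is limited). The gripper opens to 88 mm and grips with 3 to 60 N. Pads are 20 mm wide; open, the fingers measure 115 mm over their backs; the gripper's body (75 mm by 178 mm) begins 61 mm behind the grasp point.
Start: joints at [-1.124, 0.423, 1.63, -0, 1.089, -0.019], TCP at [280.725, -558.389, 222.675] pointing down, gripper open.
Joint ranges: [-3, 3], [-0.9, 2.11], [0.09, 2.58], [-1.31, 4.45], [0.11, 2.69], [-2.54, 2.54]. Speed limits (rad/s): [2.39, 2.39, 3.01, 3.14, 3.14, 3.14].

## Interface

Orientations are given as a rotation vector (axis times angle).
In Python, from workcell import readout, imaging, close_job gives the robot as it stands.
- The arm moves only by the tool carry_out, never from a script. Its argument "rows" is a list of rows, each a list of 3 entries, a list of its own where there are three numbers: the shift along the tool's x, y, z in m, then the turn, a rotation vector about the tool's x, y, z in rad, then the closure, from 0 (fully open) to 1 (shut). In form: [[[dx, dy, dz], [wx, wy, wz], hand], ...]. A call has 1 to 12 rows; each row shifts and turns the commanded pose from where the row before left it, along the tool's axes as they then stand; what a row does not reach is not made up. A row lasts 1/12 s, in which the tool goes at most 41.7 mm and 7.16 degrees, less where a joint would pass 70% of its speed; a pose out of reach is approached as far as the arm can. A call with a gripper value outside its range is refused whole. The fingers move at their own pace and stop on an object; the grip force is fixed at half the most. Time passes only in rows, so rows that do not move let the fingers close. It gives the time, the measured TCP pose, the force and the opening at its end, in the units of the state.
- readout.get_obs(): the state, without advancing time (a new reading comes with each control period).
- imaging.get_image(name): name is "scene" or "side" or "wrist"; returns the picture (480x640x3 uint8, red, green, blue); there is no depth.
- imaging.camera_params(name): a dict with "fx", "fy", "cx", "cy" (pixels), "rvec" (rotation vector, rad) and "tvec" (3), from world to camera coordinates, as OpenCV has them; the wrist camera has in their place "T_tool_cam" (4x4, takes a point from camera to tool coordinates, whose origin is the TCP and whose axes are the flange's). Camera axes: x right, y down, z forward; pixel columns grow to the right and rows downward; lengths in mm; the calibration is good to about 2 mm. A picture is of the moment at which its call begins: read the wrist's pose just before it. camera_params takes no time and is no camera call.
- close_job(): hands the job in, once; it reports no verdict.
The state is a dict: "t": time; "qpos": joint angles; "qvel": joint speeds; "joint_torque": joint torques, N m; "ee_pos": TCP position; "orientation": TCP orientation; "ft_force": force on the tool from outside, world axes, zero at the start; "moment": the same for the moment, N m; "width": finger opening in mm.
Only numpy, scipy, OpenCV 4.12 (cv2) and the standard library are available. Lean on these libraries where they do the work, as an engineer would, in place of code of your own. Each camera call takes 0.05 s, during which the arm holds its last target.

## Task

Open up the ratchet clamp on the worktop so that the white slide box in it can be taken out later: press its release key down with the fingertips and, keeping it pressed, push the sliding jaw back along its bar until it is fully home against the end stop; then let the key spring up again. Leave the slide box lying in the clamp, and do not disturb the beaker, crucible and stopper standing around it.

Things in the scene. Friction and masses are not known exactly. Their poses are not given: they have to be found in the camera images.
- clamp: Bench ratchet clamp, fixed to the worktop. Origin on the worktop under it; x across the clamp, y along its bar (the jaw opens towards +y), z up. Base plate 125 x 300 x 10 mm (x -62 to 62, y -135 to 165). Fixed jaw across the -y end (inner face at y = -105 mm, top 53 mm). A straight steel bar, 16 mm wide, z 26 to 38 mm, runs along y at x = 35 mm, with ratchet teeth (6 mm pitch) on its underside, to an end stop block (x 13 to 57, y 133 to 151 mm, top 55 mm).
- jaw (a joint): Sliding jaw on the bar, m: 0 = nearest the fixed jaw, 0.090 = fully home at the end stop. Grey carriage 52 mm across, 56 mm along the bar, top 60 mm up; a jaw plate reaches from it towards -x (top 53 mm). Friction about 1 N. Free towards the fixed jaw; backward only to the next tooth (6 mm at most) unless the key is pressed. Key let go, the pawl draws it back a few mm into the next tooth.
- release (a joint): Black release key on top of the carriage: travel straight down in m, 0 = up, 0.008 = fully pressed; spring 3.6 N at the start to 6 N fully down. The pawl is out of the teeth from 0.004 on. It springs back when let go; it may start up to 4 mm down if its pawl rests on a tooth. It moves along with the jaw.
- release_top (a point): Centre of the top face of the release key, a ribbed pad 42 mm (clamp x) by 36 mm (clamp y); 75 mm above the worktop when up. All round it the carriage is lower (60 mm), except the push plate on its +y side. Moves with key and jaw; axes as the clamp's.
- push_face (a point): On the upright push plate of the sliding jaw, which stands on the carriage 5 mm behind the key (towards +y): centre of the face that looks to -y over the key, 85 mm above the worktop, 23 mm in +y from the centre of the key. The plate is 52 mm wide, 10 mm thick, its top 102 mm above the worktop. A finger standing on the key pushes the jaw by this face; axes as the clamp's.
- end_stop (a point): Middle of the face of the end stop that the sliding jaw's carriage meets when fully home, 35 mm above the worktop. It lies 91 mm - (joint jaw) from the carriage.
- slide_box: White cardboard slide box, 53 x 77 x 22 mm, loose, lying on the base plate (10 mm) between the jaws. Origin at the centre of its underside. To be left there.
- crucible: White porcelain crucible, 41 mm wide, 34 mm high, loose on the worktop behind the clamp. Origin at the centre of its underside. Bystander.
- beaker: Small clear glass beaker, 46 mm wide, 56 mm high, loose on the worktop in front of the clamp. Origin at the centre of its underside. Bystander.
- stopper: Black rubber stopper, 40 mm wide, 24 mm high, loose on the worktop beyond the end stop. Origin at the centre of its underside. Bystander.
There are look-alikes about, which are no part of the job. Leave any pink or red look-alike of the slide_box alone.

How it is judged:
By the outcome, as a careful person would: the job done as asked, in the order asked, and still so for the second after the job is handed in, with the robot touching nothing.
It also fails if it takes over 32 s, if anything falls off the work surface, if the arm or the gripper's body presses on something with over 40 N, if the wrist force passes 120 N, or if a joint passes its speed limit or range.

## Working session

There is one attempt and no reset: what is moved stays moved. The work goes in short steps, Python scripts to look and compute and a tool call to move; the robot and the scene stay as the last step left them, time stands still between calls to the robot, and variables do not carry over. Pictures are saved under pics/ and viewed, and the job is handed in when it is done.

Besides the shell and the picture viewer there is one more tool, called after "Emit:" by a JSON object that holds its "fn" and its "kwargs". carry_out: Moves the arm, as the interface text tells. Its arguments: {"type":"object","properties":{"rows":{"type":"array","items":{"type":"array"}}},"required":["rows"]}

```bash
mkdir -p pics; ls
python3 - <<'E'
from workcell import readout, imaging
import cv2
print(readout.get_obs())
for n in ["scene","side","wrist"]:
    im=imaging.get_image(n); cv2.imwrite(f"pics/{n}0.png",im[:,:,::-1]); print(n,imaging.camera_params(n))
E
```

```text
pics
{'t': 0.0, 'qpos': array([-1.12400262e+00,  4.23827585e-01,  1.63067378e+00, -4.78146836e-05,
        1.08857259e+00, -1.89964303e-02]), 'qvel': array([-1.30123905e-03,  6.58000340e-04,  2.70315025e-04, -4.72752541e-05,
        1.60892631e-04,  1.22425014e-04]), 'joint_torque': array([ 4.26932238e-04, -5.44622648e+01, -2.73661888e+01,  6.42773858e-02,
        2.27955810e-02, -1.04714977e-04]), 'ee_pos': array([ 280.48529146, -557.92277649,  221.91633571]), 'orientation': array([-3.05536908e+00, -7.24767023e-01,  5.58662038e-04]), 'ft_force': array([-0.0076947 ,  0.27069237, -0.41860146]), 'moment': array([0.05146842, 0.00968703, 0.01042352]), 'width': 87.89740508077662}
scene {'fx': 486.7337163254834, 'fy': 486.7337163254834, 'cx': 319.7029550478037, 'cy': 240.9749148215803, 'rvec': array([ 0.66450855, -2.31884757,  1.46377484]), 'tvec': array([436.97911546, 201.63196174, 913.96382832])}
side {'fx': 446.3212526496787, 'fy': 446.3212526496787, 'cx': 316.5908497871137, 'cy': 241.3188191946719, 'rvec': array([ 0.05623767, -2.69227912,  1.6130973 ]), 'tvec': array([560.51779146,  92.21443388, 947.69179246])}
wrist {'fx': 355.94015393426884, 'fy': 355.94015393426884, 'cx': 318.20689720696726, 'cy': 237.0586450838774, 'T_tool_cam': array([[-7.62072837e-04, -9.56150299e-01, -2.92875441e-01,
         8.13033068e+01],
       [ 9.99999045e-01, -3.91077760e-04, -1.32528351e-03,
         5.72199277e-02],
       [ 1.15263315e-03, -2.92876172e-01,  9.56149685e-01,
        -1.61122323e+02],
       [ 0.00000000e+00,  0.00000000e+00,  0.00000000e+00,
         1.00000000e+00]])}
```

View pics/scene0.png

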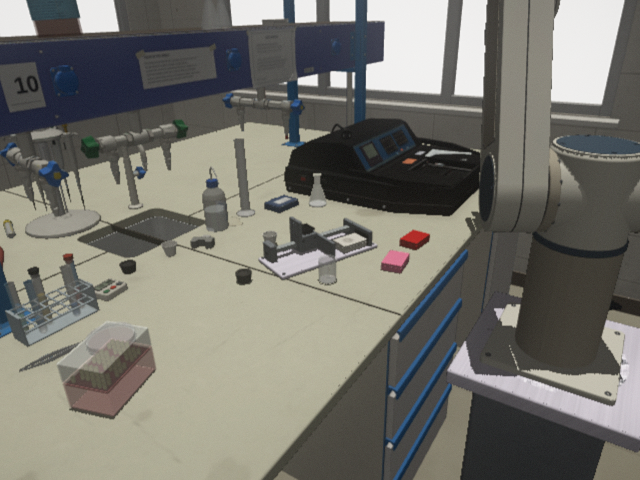

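View pics/side0.png

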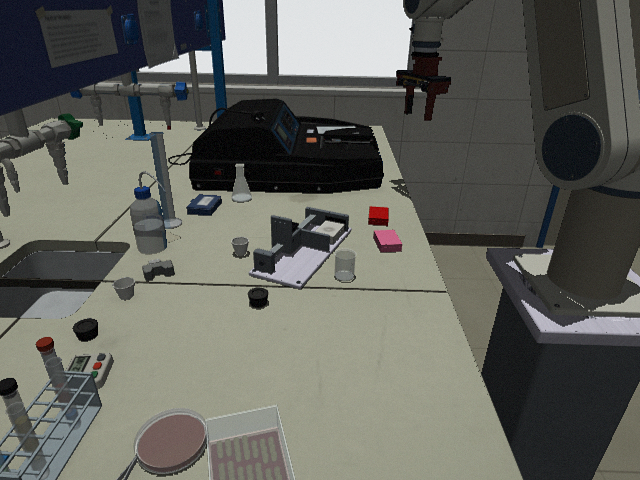

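View pics/wrist0.png

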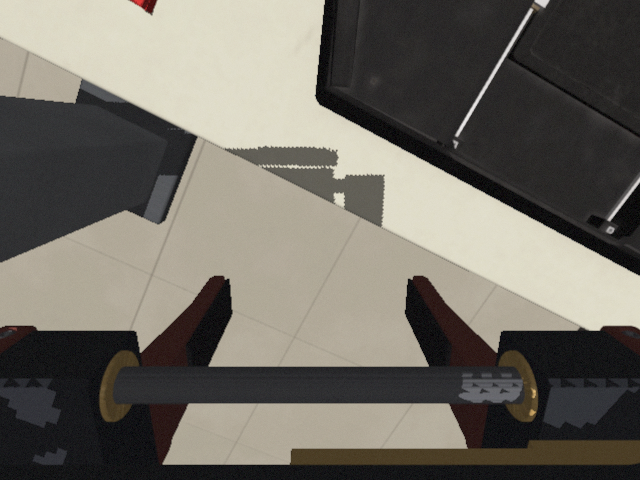

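The clamp shows at about (318,245) in the scene view and (300,245) in the side view. The pink and red look-alikes are at (395,261)/(415,240) and (388,240)/(378,215). Next I'll enlarge the clamp.

Run:
```python
import cv2
a=cv2.imread('pics/scene0.png')[205:295,230:390]; cv2.imwrite('pics/sc_c.png',cv2.resize(a,None,fx=5,fy=5,interpolation=cv2.INTER_CUBIC))
a=cv2.imread('pics/side0.png')[195:315,220:370]; cv2.imwrite('pics/si_c.png',cv2.resize(a,None,fx=5,fy=5,interpolation=cv2.INTER_CUBIC))
```

```text
(no output)
```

View pics/sc_c.png

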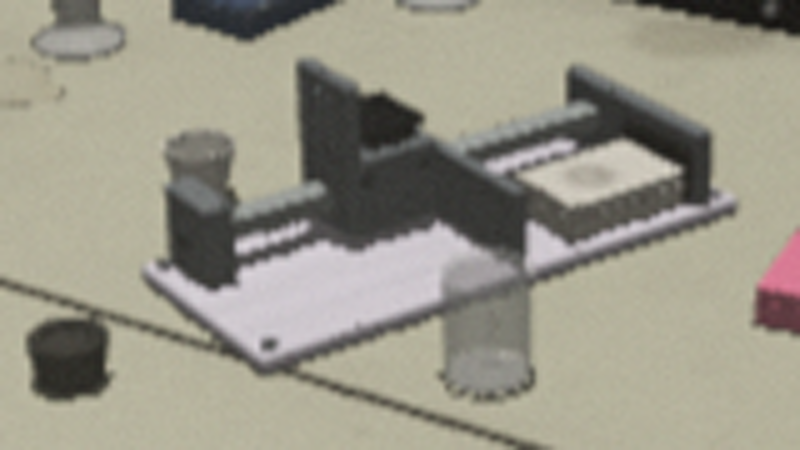

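View pics/si_c.png

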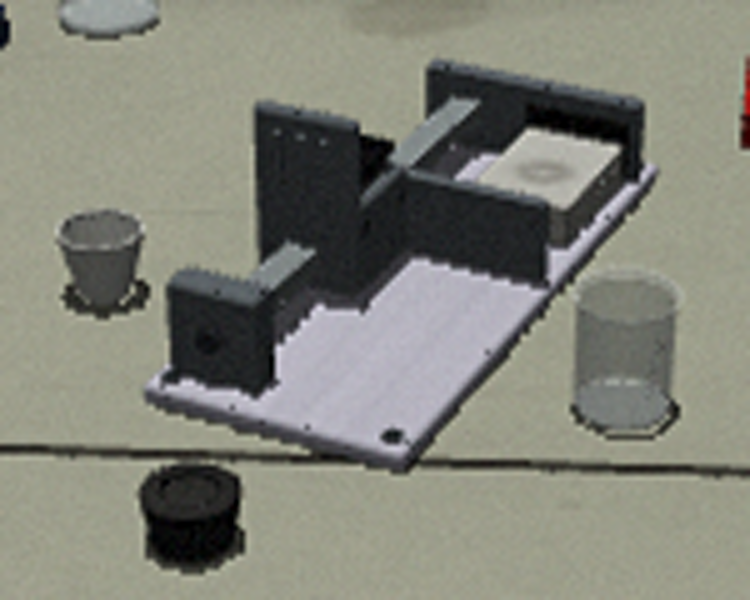

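```bash
cat > h.py <<'E'
import numpy as np, cv2
from workcell import imaging
def cam(n):
    p=imaging.camera_params(n); R=cv2.Rodrigues(np.array(p['rvec']))[0]; t=np.array(p['tvec']).reshape(3)
    K=np.array([[p['fx'],0,p['cx']],[0,p['fy'],p['cy']],[0,0,1]]); return K,R,t
def ray(n,u,v):
    K,R,t=cam(n); d=R.T@np.linalg.inv(K)@np.array([u,v,1.]); return -R.T@t,d
def plane(n,u,v,z):
    o,d=ray(n,u,v); return o+d*(z-o[2])/d[2]
def tri(a,b):
    Ps=[];
    for n in('scene','side'):
        K,R,t=cam(n); Ps.append(K@np.c_[R,t])
    X=cv2.triangulatePoints(Ps[0],Ps[1],np.array(a,float).reshape(2,1),np.array(b,float).reshape(2,1)); return (X[:3]/X[3]).ravel()
E
python3 - <<'E'
from h import *
np.set_printoptions(precision=1,suppress=True)
S=lambda x,y:(230+x/5,205+y/5)
D=lambda x,y:(220+x/5,195+y/5)
f={'L(62,165)':(S(150,268),D(150,383),10),'B(-62,165)':(S(262,362),D(405,458),10),'R(-62,-135)':(S(735,200),D(655,170),10),
'plateTop outer':(S(302,62),D(256,103),102),'plateTop inner':(S(358,85),D(358,122),102),
'endstop top inner(13,151)':(S(233,208),D(273,296),55),'endstop top outer(57,151)':(S(168,186),D(170,275),55),
'jawplate tip':(S(523,190),D(548,200),53),'fixed tip':(S(710,130),D(642,103),53),'fixed outer':(S(570,68),D(430,64),53),
'beaker base':(S(488,385),D(627,418),0),'stopper':(S(68,328),D(192,490),24),'crucible top':(S(200,142),D(101,228),34)}
for k,(a,b,z) in f.items(): print(k,plane('scene',*a,z),plane('side',*b,z),tri(a,b))
E
```

```text
L(62,165) [698.    5.9  10. ] [703.3   4.2  10. ] [704.5  -1.7   5.5]
B(-62,165) [589.3  55.6  10. ] [591.   55.1  10. ] [591.1  53.3   8.5]
R(-62,-135) [ 475.7 -217.6   10. ] [ 479.8 -213.9   10. ] [ 479.2 -224.8    5.4]
plateTop outer [658.4 -79.8 102. ] [665.7 -84.1 102. ] [666.7 -91.2  97.3]
plateTop inner [615.8 -69.1 102. ] [619.2 -67.5 102. ] [619.8 -74.6  98.9]
endstop top inner(13,151) [645.2   0.7  55. ] [649.3   4.8  55. ] [650.6  -5.7  50.1]
endstop top outer(57,151) [689.5  -3.1  55. ] [694.7 -10.4  55. ] [694.7 -10.   52.9]
jawplate tip [533.6 -93.4  53. ] [535.1 -93.7  53. ] [535.1 -95.9  51.8]
fixed tip [ 486.4 -206.8   53. ] [ 489.  -201.8   53. ] [ 488.6 -211.    49.9]
fixed outer [ 593.6 -244.    53. ] [ 596.8 -242.3   53. ] [ 597.2 -250.    49.9]
beaker base [494.4   4.5   0. ] [499.1   4.6   0. ] [498.7  -2.5  -4.6]
stopper [673.9  96.1  24. ] [670.2 102.4  24. ] [670.4 100.7  25.2]
crucible top [739.3 -90.9  34. ] [740.  -89.4  34. ] [740.6 -92.4  32.8]
```

Run:
```python
from h import *
np.set_printoptions(precision=1,suppress=True)
for k,u,v in [('bottle',150,250),('cyl base',168,224),('inst L',192,187),('inst R',383,188),('red',378,224),('flask',241,200),('bluebox',205,212)]:
    print(k,plane('side',u,v,0))
print('inst top front', tri((478,205),(383,188)), tri((375,120),(265,100)), 'cyl top',tri((240,140),(157,134)),'bottle top',tri((212,180),(143,188)))
# clamp fit
P={(62,165):[(698,5.9),(703.3,4.2)],(-62,165):[(589.3,55.6),(591,55.1)],(-62,-135):[(475.7,-217.6),(479.8,-213.9)],(13,151):[(645.2,.7),(649.3,4.8)],(57,151):[(689.5,-3.1),(694.7,-10.4)]}
for j in (0,1,None):
    A=[];B=[]
    for k,v in P.items():
        for i in ((0,1) if j is None else (j,)): A.append(k);B.append(v[i])
    A=np.array(A,float);B=np.array(B);a=A.mean(0);b=B.mean(0)
    U,s,Vt=np.linalg.svd((B-b).T@(A-a)); R=U@Vt; o=b-R@a
    print('o',o,'yaw',np.degrees(np.arctan2(R[1,0],R[0,0])),'res',(B-A@R.T-o).ravel())
    for n,p in [('plate out',(658.4,-79.8)),('in',(615.8,-69.1)),('side out',(665.7,-84.1)),('in',(619.2,-67.5)),('jawtip',(533.6,-93.4)),('jawtip',(535.1,-93.7)),('fixtip',(486.4,-206.8)),('fixtip',(489,-201.8))]:
        print(n,R.T@(np.array(p)-o))
```

```text
bottle [955.7 -92.7   0. ]
cyl base [ 958.9 -232.4    0. ]
inst L [ 969.9 -498.6    0. ]
inst R [ 365.7 -534.5    0. ]
red [ 405.3 -268.6    0. ]
flask [ 797.9 -405.5    0. ]
bluebox [ 881.8 -313.8    0. ]
inst top front [ 347.1 -721.   -42.6] [ 766.7 -767.7  219.9] cyl top [ 954.6 -240.6  235.9] bottle top [ 951.1 -103.8  150.4]
o [ 579.7 -122.8] yaw -22.69241757777296 res [ -2.6   0.4   3.1   2.2   5.3   5.8  -4.8 -10.8  -1.1   2.4]
plate out [56. 70.]
in [12.6 63.5]
side out [64.4 68.9]
in [15.1 66.2]
jawtip [-53.9   9.3]
jawtip [-52.4   9.6]
fixtip [ -53.7 -113.5]
fixtip [ -53.2 -107.9]
o [ 582.7 -122.7] yaw -23.357597805349524 res [-1.8 -0.  -0.2  1.7  7.5  8.1 -5.2 -6.  -0.2 -3.8]
plate out [52.5 69.3]
in [ 9.1 62.3]
side out [60.9 68.3]
in [11.6 65.1]
jawtip [-56.7   7.4]
jawtip [-55.2   7.7]
fixtip [ -55.1 -115.4]
fixtip [ -54.7 -109.8]
o [ 581.2 -122.7] yaw -23.023838728005675 res [ -4.8   1.    0.5  -0.7   0.6   2.2   2.3   1.7   4.3   5.1   8.4   8.8
  -7.1 -10.5  -3.   -6.4  -3.2   2.9   2.   -4.4]
plate out [54.2 69.7]
in [10.8 62.9]
side out [62.6 68.6]
in [13.3 65.7]
jawtip [-55.3   8.4]
jawtip [-53.8   8.7]
fixtip [ -54.4 -114.5]
fixtip [ -54.  -108.8]
```

Emit:
{"fn": "carry_out", "kwargs": {"rows": [[[0.032, -0.0155, 0], [0, 0, 0], 1], [[0.032, -0.0155, 0], [0, 0, 0], 1], [[0.032, -0.0155, 0], [0, 0, 0], 1], [[0.032, -0.0155, 0], [0, 0, 0], 1], [[0.032, -0.0155, 0], [0, 0, 0], 1], [[0.032, -0.0155, 0], [0, 0, 0], 1], [[0.032, -0.0155, 0], [0, 0, 0], 1], [[0.032, -0.0155, 0], [0, 0, 0], 1], [[0.032, -0.0155, 0], [0, 0, 0], 1], [[0.032, -0.0155, 0], [0, 0, 0], 1], [[0.032, -0.0155, 0], [0, 0, 0], 1], [[0.032, -0.0155, 0], [0, 0, 0], 1]]}}

```text
t: 1.15
ee_pos: [541.0, -218.1, 222.6]
orientation: [-3.057, -0.725, 0.0]
ft_force: [0.2, -0.5, -0.1]
width: 10.9
```

Emit:
{"fn": "carry_out", "kwargs": {"rows": [[[0.03, -0.015, 0], [0, 0, 0], 1], [[0.03, -0.015, 0], [0, 0, 0], 1], [[0, 0, 0], [0, 0, -0.117], 1], [[0, 0, 0], [0, 0, -0.117], 1], [[0, 0, 0], [0, 0, -0.117], 1], [[0, 0, 0], [0, 0, -0.117], 1], [[0, 0, 0], [0, 0, -0.117], 1], [[0, 0, 0], [0, 0, -0.117], 1], [[0, 0, 0], [0, 0, 0], 1]]}}

```text
t: 1.9
ee_pos: [580.2, -165.9, 222.4]
orientation: [-2.617, -1.737, 0.001]
ft_force: [0.6, 0.4, 0.2]
width: 0.5
```

Run:
```python
from workcell import readout, imaging
import cv2,numpy as np,pickle
o=readout.get_obs(); pickle.dump(o,open('o1.pkl','wb'))
print(o['t'],o['ee_pos'],o['orientation'],o['qpos'],o['width'])
cv2.imwrite('pics/w1.png',imaging.get_image('wrist')[:,:,::-1])
```

```text
1.9 [ 580.18900877 -165.85619169  222.37388206] [-2.61701692e+00 -1.73711579e+00  6.33859255e-04] [-2.98169983e-01  3.92327954e-01  1.67901587e+00  1.85914034e-05
  1.07090538e+00  1.00618557e-01] 0.47696576435635024
```

View pics/w1.png

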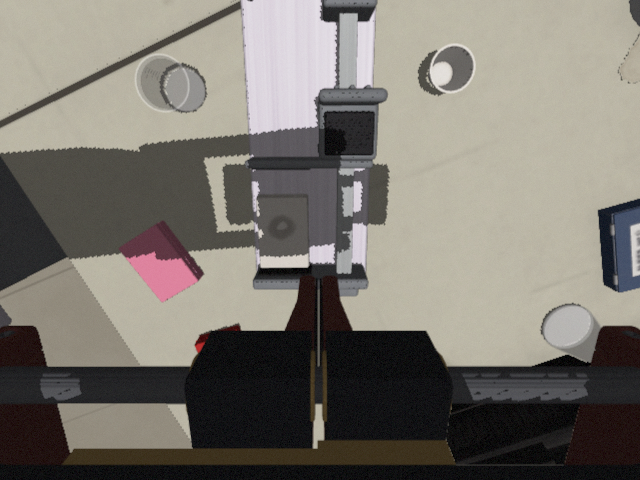

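The wrist view shows the whole clamp. The black key is centred near (350,133), with the push plate above it at (352,96) and the end stop at (348,10). The white slide box is at (283,230), and the pink look-alike is off to the side at (160,260).

```bash
cat >> h.py <<'E'
def wplane(o,u,v,z):
    p=imaging.camera_params('wrist'); T=np.array(p['T_tool_cam']); R=cv2.Rodrigues(np.array(o['orientation']))[0]
    d=R@T[:3,:3]@np.array([(u-p['cx'])/p['fx'],(v-p['cy'])/p['fy'],1.]); c=R@T[:3,3]+np.array(o['ee_pos'])
    return c+d*(z-c[2])/d[2]
E
python3 - <<'E'
from h import *
import pickle
np.set_printoptions(precision=1,suppress=True)
o=pickle.load(open('o1.pkl','rb')); im=cv2.imread('pics/w1.png')
c=im[60:200,230:400]; cv2.imwrite('pics/w1c.png',cv2.resize(c,None,fx=4,fy=4,interpolation=cv2.INTER_CUBIC))
m=(im.max(2)<45).astype(np.uint8); m[:95]=0;m[165:]=0;m[:,:315]=0;m[:,395:]=0
cs=max(cv2.findContours(m,0,2)[0],key=cv2.contourArea); r=cv2.minAreaRect(cs);print(r,cv2.boxPoints(r))
for z in(75,):
  print('key',wplane(o,*r[0],z),[wplane(o,*q,z) for q in cv2.boxPoints(r)])
print('plate top', [wplane(o,u,v,102) for u,v in((319,90),(386,90),(319,103),(386,103))])
print('bar/base edges', [wplane(o,u,v,10) for u,v in((243,40),(375,40),(250,240),(366,240))])
print('fixed jaw',[wplane(o,u,v,53) for u,v in((254,278),(367,278))])
R=cv2.Rodrigues(o['orientation'])[0];print(R)
E
```

```text
((348.5, 133.0), (44.0, 49.0), 90.0) [[324. 111.]
 [373. 111.]
 [373. 155.]
 [324. 155.]]
key [ 633.5 -104.4   75. ] [array([621.4, -80.5,  75. ]), array([658.3, -96.1,  75. ]), array([ 646.1, -129.1,   75. ]), array([ 607.9, -112.9,   75. ])]
plate top [array([622.8, -66.6, 102. ]), array([668.1, -85.7, 102. ]), array([619.3, -74.8, 102. ]), array([665.1, -94.2, 102. ])]
bar/base edges [array([577.5,   9.4,  10. ]), array([691.6, -38.8,  10. ]), array([ 496.8, -170.2,   10. ]), array([ 614.4, -219.7,   10. ])]
fixed jaw [array([ 496.1, -198.7,   53. ]), array([ 600.9, -242.9,   53. ])]
[[ 0.4  0.9 -0. ]
 [ 0.9 -0.4  0. ]
 [-0.  -0.  -1. ]]
```

View pics/w1c.png

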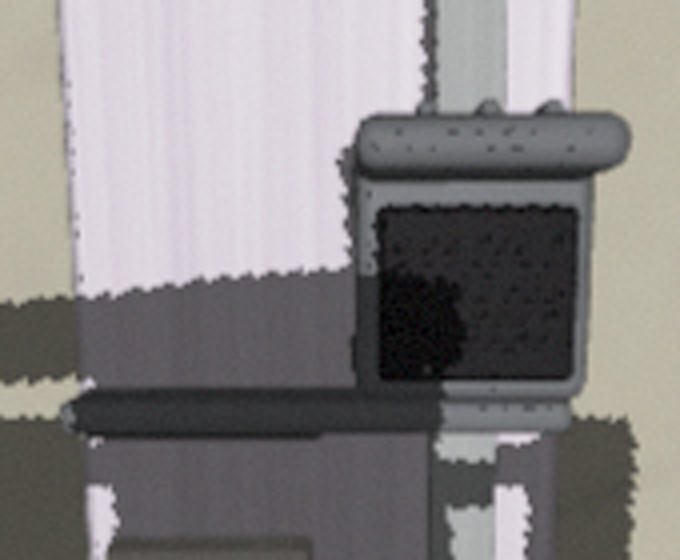

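Emit:
{"fn": "carry_out", "kwargs": {"rows": [[[0.0278, 0.0084, 0.02], [0, 0, 0], 1], [[0.0278, 0.0084, 0.02], [0, 0, 0], 1], [[0.0278, 0.0084, 0.02], [0, 0, 0], 1], [[0, 0, 0.02], [0, 0, 0], 1], [[0, 0, 0.02], [0, 0, 0], 1], [[0, 0, 0.01], [0, 0, 0], 1], [[0, 0, 0], [0, 0, 0], 1], [[0, 0, 0], [0, 0, 0], 1]]}}

```text
t: 2.62
ee_pos: [636.1, -99.3, 112.5]
orientation: [-2.622, -1.729, 0.001]
ft_force: [-0.5, 0.2, 0.0]
width: 0.3
```

Run:
```python
from workcell import readout, imaging
import cv2,numpy as np,pickle
o=readout.get_obs(); pickle.dump(o,open('o2.pkl','wb'))
print(o['t'],o['ee_pos'],o['orientation'],o['ft_force'])
a=imaging.get_image('side')[150:300,220:420,::-1]
cv2.imwrite('pics/s2.png',cv2.resize(a,None,fx=4,fy=4,interpolation=cv2.INTER_CUBIC))
cv2.imwrite('pics/w2.png',imaging.get_image('wrist')[:,:,::-1])
```

```text
2.6167 [636.05349784 -99.34494715 112.5429301 ] [-2.62227411e+00 -1.72892252e+00  1.08507014e-03] [-0.49680812  0.18084918  0.0352769 ]
```

View pics/w2.png

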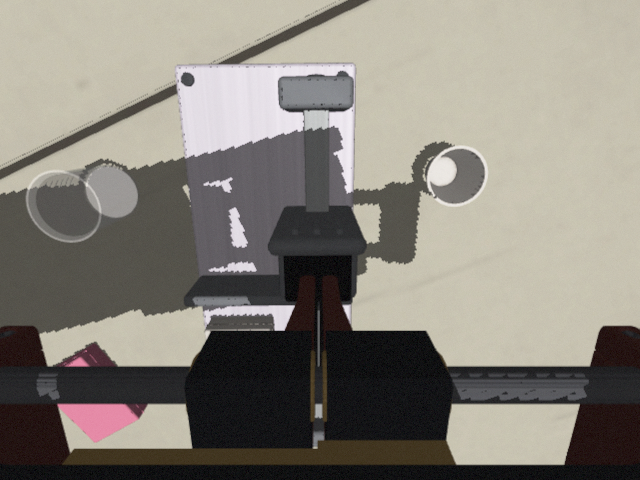

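View pics/s2.png

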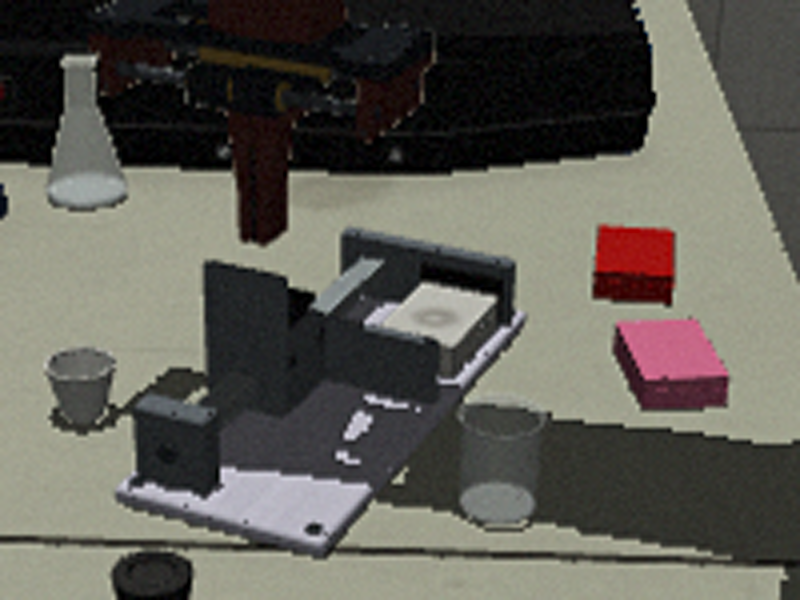

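The fingers are centred over the black key at (319,275), clear of the push plate. Next I'll press down.

Emit:
{"fn": "carry_out", "kwargs": {"rows": [[[0, 0, 0.016], [0, 0, 0], 1], [[0, 0, 0.014], [0, 0, 0], 1], [[0, 0, 0.005], [0, 0, 0], 1], [[0, 0, 0], [0, 0, 0], 1], [[0, 0, 0], [0, 0, 0], 1]]}}

```text
t: 3.13
ee_pos: [636.2, -99.2, 77.7]
orientation: [-2.621, -1.731, 0.0]
ft_force: [0.1, 0.3, 0.7]
width: 0.4
```

Emit:
{"fn": "carry_out", "kwargs": {"rows": [[[0, 0, 0.003], [0, 0, 0], 1], [[0, 0, 0], [0, 0, 0], 1], [[0, 0, 0], [0, 0, 0], 1]]}}

```text
t: 3.38
ee_pos: [636.5, -99.2, 75.0]
orientation: [2.621, 1.732, 0.001]
ft_force: [-0.0, 1.1, 0.1]
width: 0.6
```

Emit:
{"fn": "carry_out", "kwargs": {"rows": [[[0, 0, 0.003], [0, 0, 0], 1], [[0, 0, 0], [0, 0, 0], 1], [[0, 0, 0], [0, 0, 0], 1]]}}

```text
t: 3.63
ee_pos: [636.9, -99.2, 72.2]
orientation: [2.62, 1.731, 0.001]
ft_force: [0.4, -0.0, 3.7]
width: 0.5
```

Emit:
{"fn": "carry_out", "kwargs": {"rows": [[[0, 0, 0.002], [0, 0, 0], 1], [[0, 0, 0.002], [0, 0, 0], 1], [[0, 0, 0], [0, 0, 0], 1], [[0, 0, 0], [0, 0, 0], 1]]}}

```text
t: 3.97
ee_pos: [636.9, -99.2, 68.0]
orientation: [2.62, 1.731, 0.001]
ft_force: [1.6, 0.1, 5.1]
width: 0.2
```

Emit:
{"fn": "carry_out", "kwargs": {"rows": [[[0, 0, 0.001], [0, 0, 0], 1], [[0, 0, 0], [0, 0, 0], 1], [[0, 0, 0], [0, 0, 0], 1]]}}

```text
t: 4.22
ee_pos: [637.0, -99.3, 67.3]
orientation: [2.62, 1.731, 0.002]
ft_force: [1.2, -0.6, 6.5]
width: 0.6
```

Key down about 7.5 mm at 6.5 N. Now pushing along the tool's x (clamp +y).

Emit:
{"fn": "carry_out", "kwargs": {"rows": [[[0.003, 0, 0], [0, 0, 0], 1], [[0.004, 0, 0], [0, 0, 0], 1], [[0.004, 0, 0], [0, 0, 0], 1], [[0.004, 0, 0], [0, 0, 0], 1], [[0.004, 0, 0], [0, 0, 0], 1], [[0.004, 0, 0], [0, 0, 0], 1], [[0, 0, 0], [0, 0, 0], 1]]}}

```text
t: 4.8
ee_pos: [646.0, -77.5, 67.3]
orientation: [2.62, 1.732, 0.001]
ft_force: [-0.1, 0.7, 7.8]
width: 0.5
```

Run:
```python
from workcell import readout, imaging
import cv2
o=readout.get_obs();print(o['t'],o['ee_pos'],o['ft_force'],o['moment'])
cv2.imwrite('pics/w3.png',imaging.get_image('wrist')[:,:,::-1])
```

```text
4.8 [646.03295463 -77.53309074  67.30674218] [-0.13808471  0.71449266  7.82940861] [ 0.10317122 -0.09336028  0.05180285]
```

View pics/w3.png

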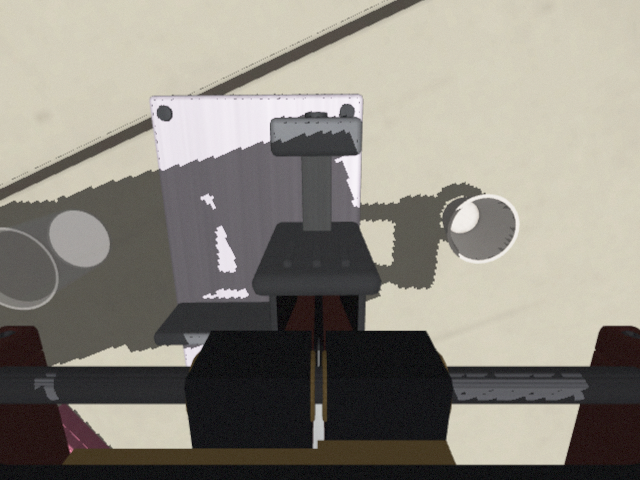

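The wrist view shows the bar still visible between the push plate (315,260) and the end stop (316,137), and the jaw is moving. I'll keep pushing.

Emit:
{"fn": "carry_out", "kwargs": {"rows": [[[0.004, 0, 0], [0, 0, 0], 1], [[0.004, 0, 0], [0, 0, 0], 1], [[0.004, 0, 0], [0, 0, 0], 1], [[0.004, 0, 0], [0, 0, 0], 1], [[0.004, 0, 0], [0, 0, 0], 1], [[0.004, 0, 0], [0, 0, 0], 1], [[0, 0, 0], [0, 0, 0], 1]]}}

```text
t: 5.43
ee_pos: [655.2, -55.4, 67.3]
orientation: [2.621, 1.732, 0.001]
ft_force: [-0.3, 0.9, 7.9]
width: 0.8
```

Emit:
{"fn": "carry_out", "kwargs": {"rows": [[[0.004, 0, 0], [0, 0, 0], 1], [[0.004, 0, 0], [0, 0, 0], 1], [[0.004, 0, 0], [0, 0, 0], 1], [[0.004, 0, 0], [0, 0, 0], 1], [[0, 0, 0], [0, 0, 0], 1]]}}

```text
t: 5.85
ee_pos: [661.4, -40.6, 67.3]
orientation: [2.621, 1.732, 0.001]
ft_force: [-0.6, 0.9, 7.8]
width: 0.6
```

Run:
```python
from workcell import readout, imaging
import cv2
o=readout.get_obs();print(o['t'],o['ee_pos'],o['ft_force'],o['moment'])
cv2.imwrite('pics/w4.png',imaging.get_image('wrist')[:,:,::-1])
```

```text
5.85 [661.44026442 -40.6319384   67.28170543] [-0.56534727  0.92152197  7.79167486] [ 0.15853104  0.08520903 -0.02191659]
```

View pics/w4.png

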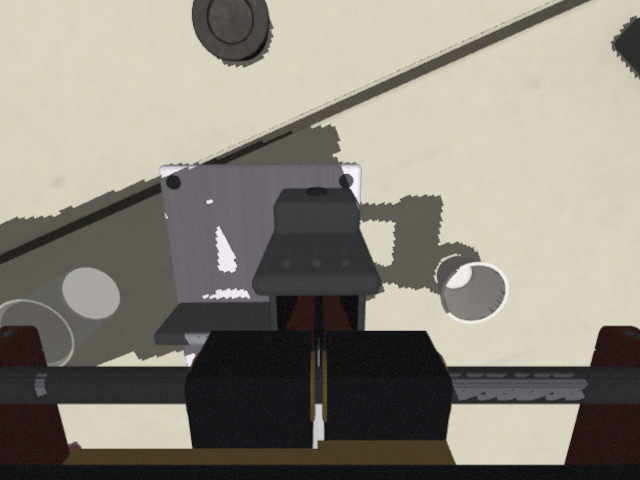

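The push plate holds the same place in the wrist image, so the jaw moves with the fingers. The end stop is now just ahead at (316,210). Going on in small steps, watching the force.

Emit:
{"fn": "carry_out", "kwargs": {"rows": [[[0.002, 0, 0], [0, 0, 0], 1], [[0.002, 0, 0], [0, 0, 0], 1], [[0.002, 0, 0], [0, 0, 0], 1], [[0, 0, 0], [0, 0, 0], 1]]}}

```text
t: 6.23
ee_pos: [663.3, -36.5, 67.3]
orientation: [2.62, 1.732, -0.001]
ft_force: [-2.2, -3.7, 8.6]
width: 0.8
```

Emit:
{"fn": "carry_out", "kwargs": {"rows": [[[0.002, 0, 0], [0, 0, 0], 1], [[0.002, 0, 0], [0, 0, 0], 1], [[0, 0, 0], [0, 0, 0], 1]]}}

```text
t: 6.48
ee_pos: [663.6, -35.6, 67.2]
orientation: [2.618, 1.732, -0.008]
ft_force: [-6.3, -17.1, 11.0]
width: 0.9
```

Emit:
{"fn": "carry_out", "kwargs": {"rows": [[[0.002, 0, 0], [0, 0, 0], 1], [[0, 0, 0], [0, 0, 0], 1]]}}

```text
t: 6.65
ee_pos: [663.7, -35.5, 67.2]
orientation: [2.617, 1.732, -0.011]
ft_force: [-9.1, -24.4, 13.7]
width: 0.5
```

Emit:
{"fn": "carry_out", "kwargs": {"rows": [[[0.002, 0, 0], [0, 0, 0], 1], [[0, 0, 0], [0, 0, 0], 1]]}}

```text
t: 6.82
ee_pos: [663.7, -35.4, 67.2]
orientation: [2.617, 1.731, -0.015]
ft_force: [-13.3, -32.0, 16.0]
width: 0.4
```

Firm contact at the end stop, with 34 N along clamp y and the TCP no longer advancing. I'll ease the load, then lift with a slight push so the key rises while the jaw stays home.

Emit:
{"fn": "carry_out", "kwargs": {"rows": [[[-0.003, 0, 0], [0, 0, 0], 1], [[-0.003, 0, 0], [0, 0, 0], 1], [[0, 0, 0], [0, 0, 0], 1], [[0, 0, 0], [0, 0, 0], 1]]}}

```text
t: 7.15
ee_pos: [663.7, -35.6, 67.2]
orientation: [2.62, 1.731, -0.003]
ft_force: [-2.5, -7.7, 9.2]
width: 0.1
```

Run:
```python
from workcell import readout, imaging
import cv2
o=readout.get_obs();print(o['t'],o['ee_pos'],o['ft_force'])
cv2.imwrite('pics/w5.png',imaging.get_image('wrist')[:,:,::-1])
```

```text
7.15 [663.68898265 -35.63933369  67.247762  ] [-2.53864748 -7.69258058  9.22947664]
```

View pics/w5.png

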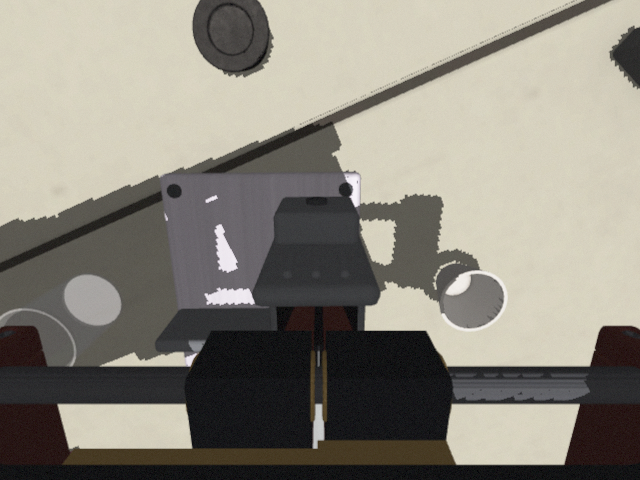

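Emit:
{"fn": "carry_out", "kwargs": {"rows": [[[0, 0, -0.003], [0, 0, 0], 1], [[0, 0, -0.003], [0, 0, 0], 1], [[0, 0, -0.003], [0, 0, 0], 1], [[0, 0, -0.003], [0, 0, 0], 1], [[0, 0, 0], [0, 0, 0], 1], [[0, 0, 0], [0, 0, 0], 1]]}}

```text
t: 7.7
ee_pos: [662.6, -35.1, 77.9]
orientation: [-2.62, -1.732, 0.006]
ft_force: [-3.5, -5.4, 1.7]
width: 0.5
```

Emit:
{"fn": "carry_out", "kwargs": {"rows": [[[-0.004, 0, 0], [0, 0, 0], 1], [[-0.004, 0, 0], [0, 0, 0], 1], [[0, 0, -0.02], [0, 0, 0], 1], [[0, 0, -0.03], [0, 0, 0], 1], [[0, 0, -0.03], [0, 0, 0], 1], [[0, 0, -0.03], [0, 0, 0], 1], [[-0.02, 0, -0.03], [0, 0, 0], 1], [[-0.03, 0, 0], [0, 0, 0], 1], [[-0.03, 0, 0], [0, 0, 0], 1], [[0, 0, 0], [0, 0, 0], 1]]}}

```text
t: 8.53
ee_pos: [627.8, -118.5, 219.1]
orientation: [2.623, 1.728, -0.001]
ft_force: [0.2, -0.1, -0.2]
width: 0.3
```

Run:
```python
from workcell import readout, imaging
import cv2,pickle
o=readout.get_obs();print(o['t'],o['ee_pos'],o['ft_force']);pickle.dump(o,open('o6.pkl','wb'))
cv2.imwrite('pics/w6.png',imaging.get_image('wrist')[:,:,::-1])
a=imaging.get_image('side')[195:315,220:370,::-1]
cv2.imwrite('pics/s6.png',cv2.resize(a,None,fx=5,fy=5,interpolation=cv2.INTER_CUBIC))
```

```text
8.5333 [ 627.78113702 -118.46431061  219.12128881] [ 0.24147386 -0.091635   -0.15053337]
```

View pics/w6.png

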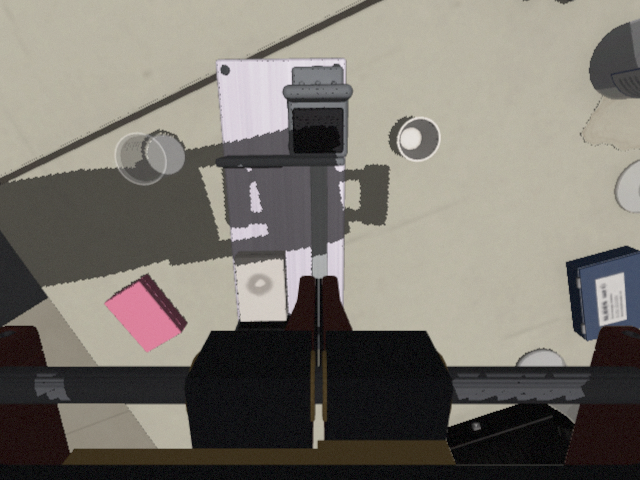

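View pics/s6.png

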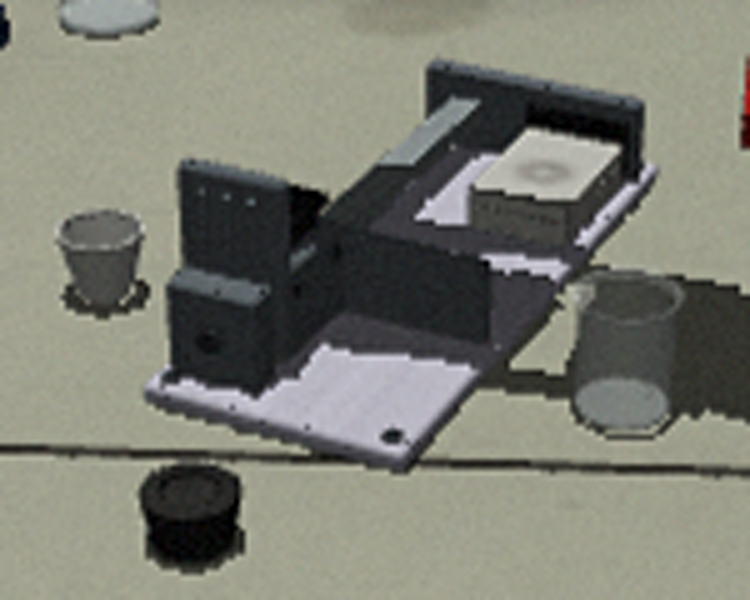

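Run:
```python
from h import *
import pickle
np.set_printoptions(precision=1,suppress=True)
o=pickle.load(open('o6.pkl','rb')); im=cv2.imread('pics/w6.png')
cv2.imwrite('pics/w6c.png',cv2.resize(im[50:180,200:360],None,fx=5,fy=5,interpolation=cv2.INTER_CUBIC))
m=(im.max(2)<45).astype(np.uint8); m[:100]=0;m[155:]=0;m[:,:288]=0;m[:,348:]=0
cs=max(cv2.findContours(m,0,2)[0],key=cv2.contourArea); r=cv2.boundingRect(cs);print(r)
R=cv2.Rodrigues(o['orientation'])[0]; y=R[:,0]
c=(r[0]+r[2]/2-.5,r[1]+r[3]/2-.5)
k=wplane(o,*c,75);print('key',k,'along',k@y,'before',np.array([633.5,-104.4,75])@y,'pushed TCP',np.array([663.7,-35.6,75])@y)
a=wplane(o,317,98,102); print('plate front top along',a@y, 'back',wplane(o,317,85,102)@y)
print('endstop far top edge along (y151)',wplane(o,317,67,55)@y,'base end (165)',wplane(o,300,60,10)@y)
```

```text
(291, 108, 52, 46)
key [657.9 -45.2  75. ] along 217.9811959949513 before 153.92371937396138 pushed TCP 229.05763634667593
plate front top along 240.85627122070457 back 249.63165266008212
endstop far top edge along (y151) 268.5677360327148 base end (165) 281.3772679505925
```

View pics/w6c.png

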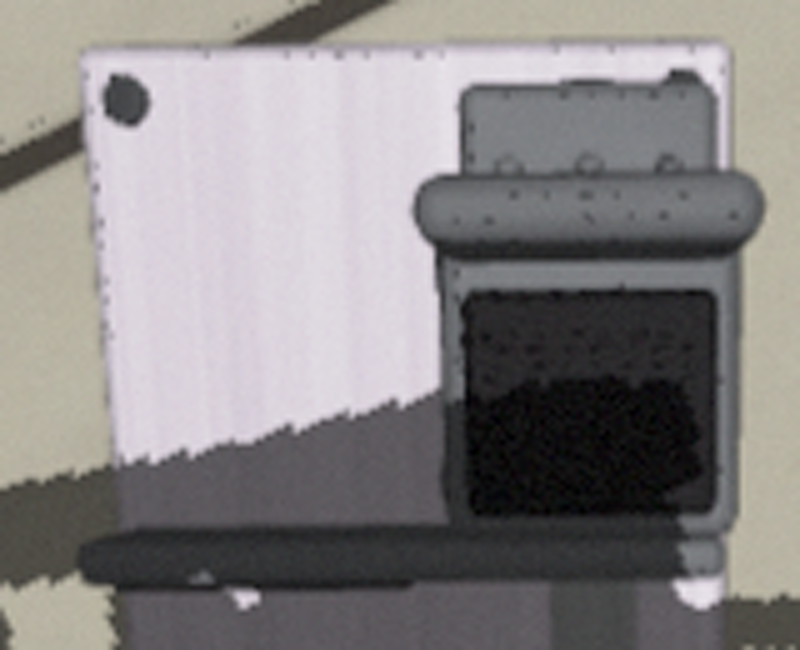

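The checks agree. The push plate's back is at clamp y ≈ 132 (home), and the key has risen. The slide box (545,165), beaker (627,410), crucible (101,228) and stopper (192,490) are where they were in the first side crop. Handing in.

```bash
python3 -c "
from workcell import close_job
print(close_job())"
```

```text
the job is handed in; nothing more can be done
None
```

The clamp is open: the sliding jaw is home against the end stop, and the job is handed in at about 8.6 s on the robot's clock.

- **Pressing:** With the fingers closed, I pressed the release key down about 7.5 mm (6.5 N). I held it there while pushing the jaw back until it hit the end stop. There the arm stopped advancing and the push force climbed to about 35 N, with the total at the wrist peaking near 38 N.
- **Releasing:** I eased the push to about 8 N, lifted off so the key could spring up, and backed away above the clamp.

**Last checks:**
- **Jaw:** The wrist picture puts the back of the push plate at clamp y of about 132–133 mm, against 132 mm expected when home. The key has moved about 64 mm along the bar from where it started.
- **Other objects:** In the side view the slide box, beaker, crucible and stopper look unmoved. I judged this by eye and did not measure them.
- **Robot:** The wrist force is near zero, so the robot is touching nothing.
- **Key:** I did not measure its final height. That it is up rests on the lift to 78 mm, above its 75 mm rest height, and on how it looks in the pictures.

No check failed. The two fixed cameras disagreed by 2–8 mm on some points, so I used the wrist view for the final alignment.

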